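# Clear the shaker, load the capped pots, bin the uncapped, start

### The job

The steel canister has been left on the bench shaker: lift it off by its handle and set it down upright, wholly on the round cork mat beside the shaker. Then stand every capped sample pot upright inside the shaker's rimmed tray and put every pot whose cap is missing into the grey waste box. When all the pots are sorted, press the shaker's start button fully down and let it go; leave the bottle and the beaker behind the shaker where they are.

Things in the scene. Friction and masses are not known exactly. Their poses are not given: they have to be found in the camera images.
- canister: open stainless steel canister, 90 mm across and 90 mm tall, 3 mm wall, with a rigid (not folding) bail handle arching 158 mm high over its mouth; 0.3 to 0.65 kg. Origin at the centre of its underside, z up; the handle's grip bar runs along its y axis. It starts standing in the shaker's tray.
- canister_grip (a point): middle of the black grip on the bail handle: a bar 56 mm long (along the canister's y), 16 mm thick and 16 mm high, its centre 155 mm above the canister's underside.
- shaker: fixed white bench shaker, 270 mm (its x) by 200 mm (its y), housing top 55 mm above the bench. Origin at the centre of its underside; its front with the button is its -x end, roughly towards the robot; z up.
- tray (a point): centre of the floor of the shaker's tray, 60 mm above the bench, axes as the shaker's. The flat tray is 170 mm (x) by 174 mm (y) inside, with a steel rim 5 mm thick standing 10 mm above its floor.
- start (a joint): the shaker's start button, in m: 0 up, 0.006 fully down; sprung, it comes back up when let go, about 5 N.
- start_top (a point): centre of the top face of the round white start button, 28 mm across, in a black collar on the shaker's front margin; top face 77 mm above the bench when up; it is pressed straight down.
- mat: round cork mat lying fixed on the bench to one side of the shaker, 160 mm across, 5 mm thick; origin at the centre of its underside.
- mat_top (a point): centre of the mat's upper face, 5 mm above the bench.
- waste: fixed grey open waste box on the other side of the shaker, 140 by 140 mm outside, 70 mm tall, walls and floor 5 mm; origin at the centre of its underside.
- waste_in (a point): centre of the waste box's inner floor, 5 mm above the bench; axes along the box's sides.
- pot1: sealed sample pot: white round body 44 mm across, 30 mm tall, with a flat grey screw cap 48 mm across on top (from 30 to 44 mm high); 44 mm tall in all, about 60 g. Origin at the centre of its underside, z up through the cap. May be absent.
- pot2: sealed sample pot: white round body 44 mm across, 30 mm tall, with a flat grey screw cap 48 mm across on top (from 30 to 44 mm high); 44 mm tall in all, about 60 g. Origin at the centre of its underside, z up through the cap. May be absent.
- pot3: sealed sample pot: white round body 44 mm across, 30 mm tall, with a flat grey screw cap 48 mm across on top (from 30 to 44 mm high); 44 mm tall in all, about 60 g. Origin at the centre of its underside, z up through the cap. May be absent.
- pot4: sealed sample pot: white round body 44 mm across, 30 mm tall, with a flat grey screw cap 48 mm across on top (from 30 to 44 mm high); 44 mm tall in all, about 60 g. Origin at the centre of its underside, z up through the cap. May be absent.
- open1: reject: the same white sample pot with its cap missing: body 44 mm across up to 31 mm high, then a bare open threaded neck 36 mm across up to 40 mm high, hollow; about 45 g. Origin at the centre of its underside, z up. May be absent.
- open2: reject: the same white sample pot with its cap missing: body 44 mm across up to 31 mm high, then a bare open threaded neck 36 mm across up to 40 mm high, hollow; about 45 g. Origin at the centre of its underside, z up. May be absent.
- reagent: bystander, to be left alone: glass reagent bottle with a blue cap, 70 mm across, 100 mm tall, behind the shaker; origin under its centre.
- beaker: bystander, to be left alone: empty glass beaker, 76 mm across, 90 mm tall, behind the shaker; origin under its centre.

How it is judged:
On the way, in this order (a step that is already met when the one before it is completed fails the run):
1. the canister stands upright on the cork mat, let go (horizontal distance between canister and mat_top below 0.037 m and angle between canister's own z axis and vertical below 0.1 rad and z of canister in the frame of mat_top between -0.006 and 0.008 m and linear speed of canister below 0.03 m/s and contact force between the fingers and canister below 0.3 N), for 0.2 s.
2. every capped pot stands upright in the shaker tray and every uncapped one lies in the waste box (x of pot1 in the frame of tray between -0.072 and 0.072 m and y of pot1 in the frame of tray between -0.074 and 0.074 m and z of pot1 in the frame of tray between -0.006 and 0.008 m and angle between each of pot1, pot2, pot3, pot4's own z axis and vertical below 0.15 rad and linear speed of each of pot1, pot2, pot3, pot4, open1, open2 below 0.03 m/s and contact force between the fingers and pot1 below 0.3 N and x of pot2 in the frame of tray between -0.072 and 0.072 m and y of pot2 in the frame of tray between -0.074 and 0.074 m and z of pot2 in the frame of tray between -0.006 and 0.008 m and contact force between the fingers and pot2 below 0.3 N and x of pot3 in the frame of tray between -0.072 and 0.072 m and y of pot3 in the frame of tray between -0.074 and 0.074 m and z of pot3 in the frame of tray between -0.006 and 0.008 m and contact force between the fingers and pot3 below 0.3 N and x of pot4 in the frame of tray between -0.072 and 0.072 m and y of pot4 in the frame of tray between -0.074 and 0.074 m and z of pot4 in the frame of tray between -0.006 and 0.008 m and contact force between the fingers and pot4 below 0.3 N and x of open1 in the frame of waste_in between -0.065 and 0.065 m and y of open1 in the frame of waste_in between -0.065 and 0.065 m and z of each of open1, open2 in the frame of waste_in below 0.055 m and contact force between the fingers and open1 below 0.3 N and x of open2 in the frame of waste_in between -0.065 and 0.065 m and y of open2 in the frame of waste_in between -0.065 and 0.065 m and contact force between the fingers and open2 below 0.3 N), for 0.2 s.
3. the start button is pressed fully down (value of joint start above 0.0045 m), for 0.05 s.
At the end, for the whole second after the job is handed in: The canister stands upright on the mat (centre within 37 mm of the mat's), every capped pot present stands upright on the tray floor inside the rim, every uncapped pot present is in the waste box in any attitude, the button has been pressed and let go, all at rest and released (all of step 1 and all of step 2 and value of joint start below 0.002 m); the robot touches nothing.
It fails at once if the canister is tipped over (angle between canister's own z axis and vertical above 0.6 rad).
It fails at once if a bystander on the bench is knocked aside by more than 5 cm (distance of any of reagent, beaker from where it was at the start of the episode above 0.05 m).
Of pot1, pot2, pot3, pot4 only 3 to 4 are there at a start; the rules pass over those that are not, and their reading is None.
Of open1, open2 only 1 to 2 are there at a start; the rules pass over those that are not, and their reading is None.
At some moment in a run one of pot1, pot2, pot3, pot4, open1, open2 may be knocked a few centimetres aside while the robot is not near it.
It also fails if it takes over 208 s, if anything falls off the work surface, if the arm or the gripper's body presses on something with over 40 N, if the wrist force passes 120 N, or if a joint passes its speed limit or range.

### The arm

A 6-joint arm with a two-finger parallel gripper is mounted at the origin on the work surface. World frame = base frame: x ahead of the robot, y to its left, z up, the work surface at z = 0. Lengths are in m, angles in rad, forces in N, time in s.
With the tool pointing down it reaches from about 0.375 to 0.75 m from the base axis. Payload 9 kg.
Tool frame: the origin (TCP) lies midway between the tips of the shut fingers; the grasp point (between the pads) lies 19 mm behind it (hold_point_z is the distance from the TCP to the grasp point, in m); z points along the fingers, y is the line along which they close (so a half turn about z gives the same grasp; the last joint's range is limited). The gripper opens to 85 mm and grips with 20 to 120 N. Pads are 22 mm wide; open, the fingers measure 114 mm over their backs; the gripper's body (76 mm by 85 mm) begins 54 mm behind the grasp point. The pads swing forward as they close: fully open they stand 13 mm farther back than shut.
Start: joints at [-1.364, 0.104, 0.097, 1.564, 0, 1.353], TCP at [0.247, -0.547, 0.231] pointing down, gripper open.
Joint ranges: [-2.99, 2.99], [-0.84, 1.86], [-1.1, 1.16], [-1.84, 2.11], [-1.51, 1.56], [-3.14, 3.14]. Speed limits (rad/s): [2.22, 2.22, 2.57, 3.14, 3.14, 3.14].

### API

Orientations are given as a unit quaternion [w, x, y, z].
In Python, from bench import * gives the robot as it stands.
- The arm moves only by the tool jog_arm, never from a script. Its argument "targets" is a list that holds one entry, the list of rows, each a list of 4 numbers: the shift along the tool's x, y, z in mm, then the turn about the tool's z in degrees. A call has 1 to 8 rows; each row is the pose to reach, as a shift and turn from the pose commanded when the call began, along the tool's axes at that moment; what a row does not reach only later rows make up. A row lasts 1/12 s, in which the tool goes at most 41.7 mm and 7.16 degrees, less where a joint would pass 70% of its speed; a pose out of reach is approached as far as the arm can. A call with a gripper value outside its range is refused whole. "jaw" is the opening, from 0 (shut) to 1 (fully open), set as the call begins (left out, the last holds). The fingers move at their own pace and stop on an object; "force" is the grip in N (left out, the last holds). Time passes only in rows, so rows that repeat a pose let the fingers close. It gives the time, the measured TCP pose, the force, the opening and the grip force at its end, in the units of the state.
- get_obs(): the state, without advancing time (a new reading comes with each control period).
- camera(name): name is "scene" or "top" or "wrist"; returns a dict with "color" (480x640x3 uint8, blue, green, red), "camera_matrix" (3x3 intrinsics, pixels), "origin" and "rotation" of the camera in the world. Camera axes: x right, y down, z forward; pixel columns grow to the right and rows downward; lengths in m; the calibration is good to about 2 mm. The wrist camera is an equidistant fisheye: a pixel r from the principal point sees the ray r / f radians off the axis. A picture is of the moment at which its call begins. There is no depth.
- close_job(): hands the job in; it is judged then, once.
The state is a dict: "time": time; "joint_pos": joint angles; "joint_vel": joint speeds; "tau": joint torques, N m; "tcp_pos": TCP position; "orientation": TCP orientation; "ft_force": force on the tool from outside, world axes, zero at the start; "torque": the same for the moment, N m; "width": finger opening in m; "gripper_force": force on a finger pad.
Only numpy, scipy, OpenCV 4.12 (cv2) and the standard library are available. Lean on these libraries where they do the work, as an engineer would, in place of code of your own. Each camera call takes 0.05 s, during which the arm holds its last target. There are 200 camera calls.

## Working session

There is one attempt and no reset: what is moved stays moved. The work goes in short steps, Python scripts to look and compute and a tool call to move; the robot and the scene stay as the last step left them, time stands still between calls to the robot, and variables do not carry over. Pictures are saved under pics/ and viewed, at most 14 in all, crops included, and the job is handed in when it is done.

Besides the shell and the picture viewer there is one more tool, called after ">>>" as name(argument=value, ...) on one line, values as JSON. jog_arm: Moves the arm, as the interface text tells. Its arguments: {"type":"object","properties":{"targets":{"type":"array","items":{"type":"array","items":{"type":"array","items":{"type":"number"}}}},"jaw":{"type":"number"},"force":{"type":"number"}},"required":["targets"]}

```bash
mkdir -p pics; ls; cat > h.py <<'E'
from bench import *
import numpy as np, cv2
def snap(n,f):
    c=camera(n); cv2.imwrite('pics/'+f,c['color']); return c
def ray(c,u,v):
    K=np.array(c['camera_matrix']); return np.array(c['rotation'])@np.linalg.solve(K,[u,v,1.])
def onz(c,u,v,z):
    o=np.array(c['origin']); d=ray(c,u,v); return (o+d*(z-o[2])/d[2])
E
python3 - <<'E'
from h import *
import pickle
for n in ('scene','top'):
    c=snap(n,n+'0.png'); pickle.dump(c,open(n+'0.pkl','wb')); print(n,np.round(c['origin'],3),np.round(c['rotation'],3).tolist(),np.round(c['camera_matrix'],1).tolist())
o=get_obs(); print({k:np.round(v,3).tolist() for k,v in o.items()})
E
```

```text
pics
scene [ 1.184 -0.516  1.102] [-0.314, 0.853, 0.393, -0.139] [[572.3, 0.0, 325.8], [0.0, 572.3, 233.7], [0.0, 0.0, 1.0]]
top [0.377 0.015 1.166] [-0.058, 0.712, -0.696, 0.075] [[492.1, 0.0, 326.1], [0.0, 492.1, 242.5], [0.0, 0.0, 1.0]]
{'time': 0.1, 'joint_pos': [-1.364, 0.105, 0.097, 1.564, -0.0, 1.353], 'joint_vel': [0.0, -0.003, 0.003, 0.001, -0.001, 0.001], 'tau': [0.006, -55.821, 50.472, 0.013, -0.0, -0.0], 'tcp_pos': [0.247, -0.546, 0.231], 'orientation': [-0.001, 0.978, 0.211, 0.0], 'ft_force': [-0.171, -0.11, -0.17], 'torque': [-0.015, 0.026, 0.05], 'gripper_force': 0.0, 'width': 0.085}
```

```bash
cat >> h.py <<'E'
from scipy.spatial.transform import Rotation as R
def ray(c,u,v):
    q=c['rotation']; K=np.array(c['camera_matrix'])
    return R.from_quat([q[1],q[2],q[3],q[0]]).apply(np.linalg.solve(K,[u,v,1.]))
def proj(c,p):
    q=c['rotation']; x=R.from_quat([q[1],q[2],q[3],q[0]]).inv().apply(np.array(p)-np.array(c['origin']))
    k=np.array(c['camera_matrix'])@x; return k[:2]/k[2]
E

```

```text
(no output)
```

View pics/top0.png

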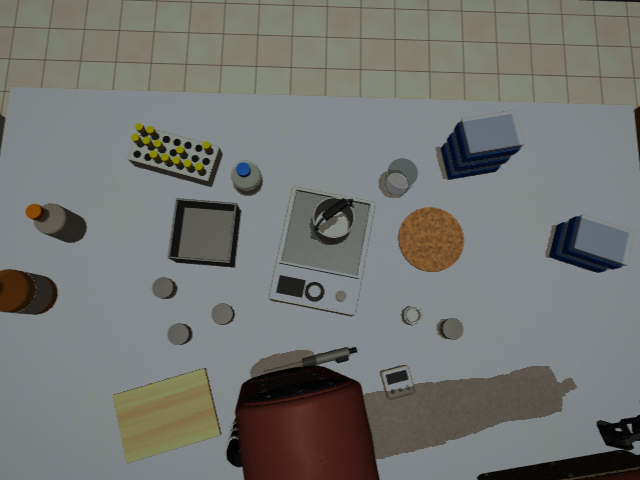

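View pics/scene0.png

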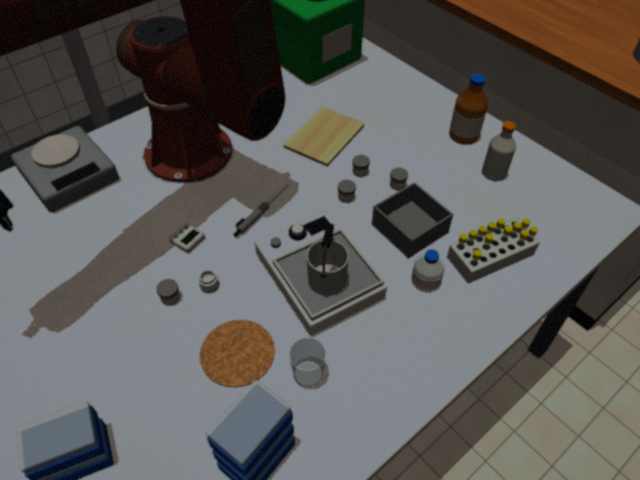

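```bash
cat > m.py <<'E'
from h import *
import pickle
t=pickle.load(open('top0.pkl','rb')); s=pickle.load(open('scene0.pkl','rb'))
g=cv2.cvtColor(t['color'],cv2.COLOR_BGR2GRAY); hsv=cv2.cvtColor(t['color'],cv2.COLOR_BGR2HSV)
def blob(mask,u,v,r):
    m=np.zeros_like(g); cv2.circle(m,(u,v),r,255,-1); m&=mask
    n,l,st,ce=cv2.connectedComponentsWithStats(m); i=1+np.argmax(st[1:,4]); 
    cs,_=cv2.findContours((l==i).astype(np.uint8),0,2); (c,rr)=cv2.minEnclosingCircle(cs[0])
    return c,rr,st[i,4],cv2.minAreaRect(cs[0])
# caps: darker than bench
for u,v in [(164,288),(179,334),(222,314),(452,328)]:
    c,rr,a,_=blob(((g<150)*255).astype(np.uint8),u,v,16); print('cap',np.round(c,1),round(rr,1),a,np.round(onz(t,*c,.044),3))
print(g[300:330:2,400:424:2])
print('open',np.round(onz(t,411.5,315.5,.04),3))
c,rr,a,_=blob(cv2.inRange(hsv,(5,80,60),(25,255,255)),431,239,40); print('mat',c,rr,a,np.round(onz(t,*c,.005),3))
c,rr,a,q=blob(((g<45)*255).astype(np.uint8),335,210,22); print('grip',c,rr,a,q,np.round(onz(t,*c,.22),3))
c,rr,a,q=blob(((g<110)*255).astype(np.uint8),204,232,50); print('waste',c,rr,a,q,np.round(onz(t,*c,.07),3))
print('button',np.round(onz(t,314,291,.077),3))
for p in [(292,187),(375,204),(355,314),(270,298)]: print('hous',np.round(onz(t,*p,.055),3))
E
python3 m.py
python3 - <<'E'
import cv2
a=cv2.imread('pics/top0.png')
cv2.imwrite('pics/crop1.png',cv2.resize(a[170:345,250:480],(790,600),interpolation=cv2.INTER_CUBIC))
E
```

```text
cap [164. 288.] 16.0 797 [0.478 0.355 0.044]
cap [179. 334.] 16.0 797 [0.377 0.314 0.044]
cap [222. 314.] 16.0 797 [0.423 0.221 0.044]
cap [452. 328.] 16.0 797 [ 0.402 -0.298  0.044]
[[138 137 137 136 137 137 138 137 137 138 138 138]
 [136 138 137 137 137 137 137 136 137 137 136 136]
 [138 136 136 138 137 138 137 138 137 137 136 136]
 [137 137 137 118  58 122 137 137 135 137 136 137]
 [137 135 112  80 109 115 123 103 136 135 120 138]
 [137  80  65 113 117 135 137 136  83  78 137 137]
 [139  61  98  89 137 136 137 136 135  75 110 136]
 [121  43  95 109 135 138 137 136 137  81 110 117]
 [138  62  96 104 136 134 136 137 136  82 100 134]
 [136  61  92  90 135 136 137 136 136  77 110 136]
 [138  78  43  98  74 135 137 135  83 120 128 137]
 [138 138  77  54 117  81 110 137 115 117 136 137]
 [138 137 137 115  60  65 114 119 124 137 137 137]
 [136 137 137 137 136 137 137 137 136 136 137 138]
 [138 136 137 138 137 138 137 137 137 137 137 137]]
open [ 0.428 -0.207  0.04 ]
mat (430.66326904296875, 239.1734619140625) 32.96546173095703 3302 [ 0.614 -0.263  0.005]
grip (334.5747375488281, 210.16192626953125) 21.477569580078125 578 ((334.2198486328125, 210.98251342773438), (38.237892150878906, 26.01174545288086), 3.5763344764709473) [ 0.624 -0.021  0.22 ]
waste (205.5, 232.5) 45.39282989501953 4335 ((204.45785522460938, 232.3863067626953), (68.23155212402344, 65.95416259765625), 6.225829124450684) [0.603 0.264 0.07 ]
button [0.476 0.016 0.077]
hous [0.72  0.073 0.055]
hous [ 0.684 -0.122  0.055]
hous [ 0.428 -0.077  0.055]
hous [0.46  0.114 0.055]
```

View pics/crop1.png

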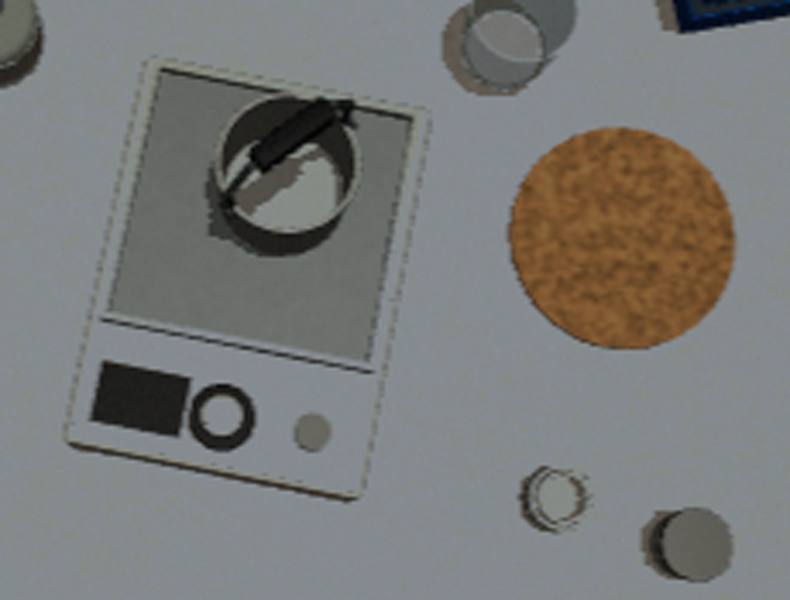

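```bash
cat >> h.py <<'E'
def psi_of(o):
    q=o['orientation']; x=R.from_quat([q[1],q[2],q[3],q[0]]).apply([1,0,0]); return np.degrees(np.arctan2(x[1],x[0]))
def to(p,psi=None,o=None):
    "shift in tool axes (mm) and turn (deg) from present pose to world p, tool-x yaw psi"
    o=o or get_obs(); q=o['orientation']; d=R.from_quat([q[1],q[2],q[3],q[0]]).inv().apply(np.array(p)-np.array(o['tcp_pos']))*1000
    t=0 if psi is None else (psi_of(o)-psi+180)%360-180
    return np.round(np.r_[d,t],1).tolist()
E
sed -i 's/g<150/g<122/' m.py; cat >> m.py <<'E'
f=lambda x,y,z:onz(t,250+x/3.435,170+y/3.43,z)
a,b=f(252,160,.22),f(338,104,.22); print('bar',(a+b)/2,np.degrees(np.arctan2(*(b-a)[1::-1])))
print('rim',f(288,163,.15))
T=[f(*p,.065) for p in [(160,70),(412,118),(370,360),(108,318)]]; print('tray',np.mean(T,0),[np.round(x,3) for x in T])
print('butt',f(222,416,.077))
o=get_obs(); print(psi_of(o), to([.627,-.025,.30],120))
E
python3 m.py | grep -v '^ *\[\|^\['
```

```text
cap [164.1 288. ] 13.1 459 [0.478 0.355 0.044]
cap [179.6 333.8] 12.8 460 [0.377 0.312 0.044]
cap [222.9 313.9] 12.1 418 [0.423 0.219 0.044]
cap [449.5 329. ] 13.9 498 [ 0.4   -0.292  0.044]
open [ 0.428 -0.207  0.04 ]
mat (430.66326904296875, 239.1734619140625) 32.96546173095703 3302 [ 0.614 -0.263  0.005]
grip (334.5747375488281, 210.16192626953125) 21.477569580078125 578 ((334.2198486328125, 210.98251342773438), (38.237892150878906, 26.01174545288086), 3.5763344764709473) [ 0.624 -0.021  0.22 ]
waste (205.5, 232.5) 45.39282989501953 4335 ((204.45785522460938, 232.3863067626953), (68.23155212402344, 65.95416259765625), 6.225829124450684) [0.603 0.264 0.07 ]
button [0.476 0.016 0.077]
hous [0.72  0.073 0.055]
hous [ 0.684 -0.122  0.055]
hous [ 0.428 -0.077  0.055]
hous [0.46  0.114 0.055]
bar [ 0.62745466 -0.02376583  0.22      ] -54.77230608478751
rim [ 0.62599068 -0.02253838  0.15      ]
tray [ 0.61091675 -0.00948516  0.065     ] [array([0.709, 0.062, 0.065]), array([ 0.68 , -0.109,  0.065]), array([ 0.515, -0.082,  0.065]), array([0.539, 0.091, 0.065])]
butt [0.47521271 0.0144478  0.077     ]
24.340123215481036 [560.9, -318.6, -68.9, -95.7]
```

>>> jog_arm(targets=[[[561,-319,-69,-101],[561,-319,-69,-101],[561,-319,-69,-101],[561,-319,-69,-101],[561,-319,-69,-101],[561,-319,-69,-101],[561,-319,-69,-101],[561,-319,-69,-101]]], jaw=1)

```text
time: 0.77
tcp_pos: [0.443, -0.2767, 0.2667]
orientation: [-0.0, 0.755, 0.656, -0.0]
ft_force: [1.2, -0.7, -0.0]
width: 0.0854
gripper_force: 0.0
```

```bash
python3 - <<'E'
from h import *
o=get_obs(); print(np.round(o['tcp_pos'],3),psi_of(o),to([.6275,-.023,.28],125.2))
E
```

```text
[ 0.443 -0.277  0.267] 81.97676240209114 [277.0, 147.3, -13.3, -43.2]
```

>>> jog_arm(targets=[[[277,147,-14,-43],[277,147,-14,-43],[277,147,-14,-43],[277,147,-14,-43],[277,147,-14,-43],[277,147,-14,-43],[277,147,-14,-43],[277,147,-14,-43]]])

```text
time: 1.43
tcp_pos: [0.6295, -0.0221, 0.2801]
orientation: [-0.0, 0.463, 0.886, 0.0]
ft_force: [0.2, -0.7, -0.0]
width: 0.0851
gripper_force: 0.0
```

>>> jog_arm(targets=[[[0,0,0,0]]])

```text
time: 1.52
tcp_pos: [0.6296, -0.0219, 0.2797]
orientation: [-0.001, 0.463, 0.887, 0.0]
ft_force: [-0.2, 0.0, -0.9]
width: 0.0852
gripper_force: 0.0
```

```bash
python3 - <<'E'
from h import *
c=snap('wrist','w1.png'); print(c['camera_matrix'],c['origin'],c['rotation'])
o=get_obs(); print(np.round(o['tcp_pos'],4),psi_of(o),to([.6275,-.023,.196],125.2))
E
```

```text
[[371.64829954   0.         317.23496314]
 [  0.         371.64829954 239.11721364]
 [  0.           0.           1.        ]] [0.588215   0.03832331 0.42138055] [0.13905798 0.9439355  0.29619457 0.04378831]
[ 0.6286 -0.0239  0.2798] 124.82584244636811 [1.3, -0.3, 83.8, -0.4]
```

View pics/w1.png

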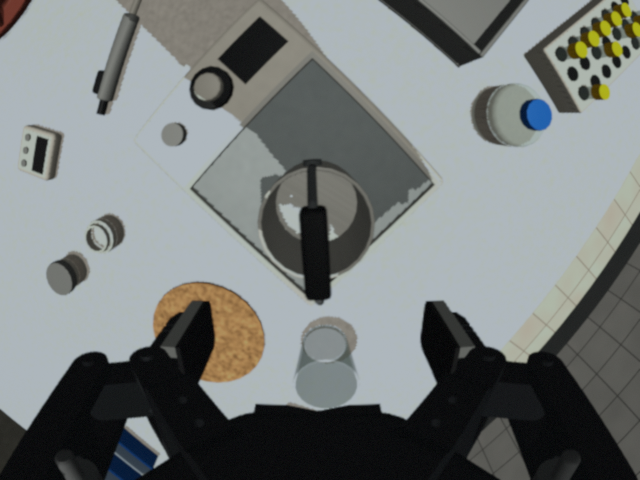

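The wrist view shows the grip bar at (315,252), centred between the fingers and parallel to the pads. Descend and grip.

>>> jog_arm(targets=[[[1,0,30,0],[1,0,55,0],[1,0,75,0],[1,0,84,0],[1,0,84,0]]])

```text
time: 1.98
tcp_pos: [0.6258, -0.0258, 0.1942]
orientation: [-0.002, 0.465, 0.885, -0.001]
ft_force: [-0.1, 0.1, 1.3]
width: 0.0855
gripper_force: 0.0
```

>>> jog_arm(targets=[[[0,0,0,0],[0,0,0,0],[0,0,0,0],[0,0,0,0],[0,0,0,0],[0,0,0,0],[0,0,0,0],[0,0,0,0]]], jaw=0, force=60)

```text
time: 2.65
tcp_pos: [0.6281, -0.0254, 0.1975]
orientation: [0.001, 0.465, 0.886, 0.0]
ft_force: [3.0, -0.5, 4.3]
width: 0.0148
gripper_force: 61.8
```

>>> jog_arm(targets=[[[0,0,-5,0],[0,0,-15,0],[0,0,-25,0],[0,0,-35,0],[0,0,-42,0],[0,0,-42,0],[0,0,-42,0]]])

```text
time: 3.23
tcp_pos: [0.6278, -0.0253, 0.2394]
orientation: [0.001, 0.465, 0.886, 0.0]
ft_force: [-0.8, -0.2, -6.0]
width: 0.0152
gripper_force: 60.5
```

```bash
python3 - <<'E'
from h import *
o=get_obs(); print(np.round(o['tcp_pos'],4),np.round(o['ft_force'],1),to([.614,-.263,.24],125.2))
c=snap('wrist','w2.png')
E
```

```text
[ 0.6278 -0.0253  0.2394] [-0.8 -0.2 -6. ] [-187.7, -146.5, -0.6, -0.6]
```

>>> jog_arm(targets=[[[-12,-10,0,0],[-35,-27,0,0],[-60,-47,0,0],[-85,-66,0,0],[-110,-85,0,0],[-135,-105,0,0],[-158,-123,0,0],[-175,-136,0,0]]])

```text
time: 3.95
tcp_pos: [0.6142, -0.249, 0.2376]
orientation: [-0.001, 0.465, 0.885, -0.0]
ft_force: [0.4, -0.1, -5.3]
width: 0.0145
gripper_force: 60.6
```

>>> jog_arm(targets=[[[-8,-6,0,0],[-13,-10,10,0],[-13,-10,35,0],[-13,-10,60,0],[-13,-10,80,0],[-13,-10,90,0],[-13,-10,90,0],[-13,-10,90,0]]])

```text
time: 4.62
tcp_pos: [0.6141, -0.262, 0.1486]
orientation: [-0.0, 0.464, 0.886, 0.0]
ft_force: [0.1, -0.3, -3.4]
width: 0.0151
gripper_force: 60.5
```

```bash
python3 - <<'E'
from h import *
o=get_obs(); print(np.round(o['tcp_pos'],4),np.round(o['ft_force'],1),to([.614,-.263,.142],125.2))
c=snap('scene','s2.png')
cv2.imwrite('pics/s2c.png',cv2.resize(c['color'][200:440,130:450],(800,600)))
E
```

```text
[ 0.6141 -0.262   0.1486] [ 0.1 -0.3 -3.4] [-0.8, -0.6, 6.6, -0.5]
```

View pics/s2c.png

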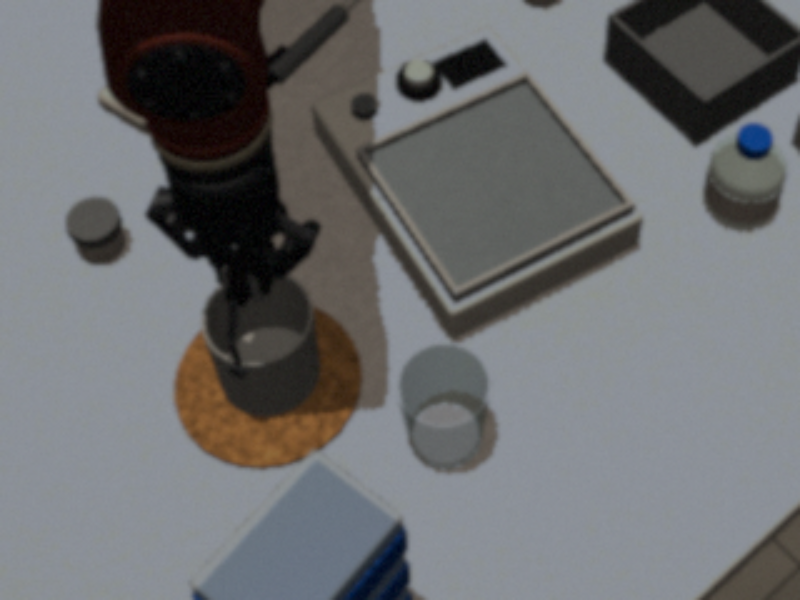

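The canister hangs upright just over the mat (265,370). Lower by 6 mm, release, and rise.

>>> jog_arm(targets=[[[0,0,3,0],[0,0,5,0],[0,0,6,0],[0,0,6.5,0],[0,0,6.5,0]]])

```text
time: 5.08
tcp_pos: [0.6143, -0.2629, 0.1425]
orientation: [0.0, 0.465, 0.886, -0.0]
ft_force: [-0.2, 0.3, -6.1]
width: 0.015
gripper_force: 60.5
```

>>> jog_arm(targets=[[[0,0,0,0],[0,0,0,0],[0,0,0,0],[0,0,0,0],[0,0,0,0],[0,0,0,0],[0,0,0,0],[0,0,0,0]]], jaw=1)

```text
time: 5.75
tcp_pos: [0.6142, -0.2629, 0.1423]
orientation: [0.0, 0.465, 0.886, -0.0]
ft_force: [0.2, 0.2, 0.0]
width: 0.0851
gripper_force: 0.0
```

>>> jog_arm(targets=[[[0,0,-10,0],[0,0,-30,0],[0,0,-60,0],[0,0,-95,0],[0,0,-125,0],[0,0,-125,0],[0,0,-125,0],[0,0,-125,0]]])

```text
time: 6.42
tcp_pos: [0.6142, -0.2629, 0.2672]
orientation: [0.0, 0.465, 0.886, -0.0]
ft_force: [-0.3, 0.3, -0.6]
width: 0.0858
gripper_force: 0.0
```

```bash
python3 - <<'E'
from h import *
c=snap('wrist','w3.png'); o=get_obs(); print(np.round(o['tcp_pos'],4),psi_of(o),np.round(o['joint_pos'],2))
q=c['rotation'];r=R.from_quat([q[1],q[2],q[3],q[0]]); print(r.inv().apply([0,0,-1]))
for n,p in dict(pA=[.4,-.295,.2],op=[.428,-.207,.2]).items(): print(n,to(p,125-90),to(p,35+90))
E
```

```text
[ 0.6139 -0.2626  0.2662] 124.6350978627464 [-0.6   0.34  0.42  1.66 -0.    0.37]
[-1.76047206e-04 -2.89859799e-01  9.57069102e-01]
pA [94.8, -194.3, 66.4, 89.6] [94.8, -194.3, 66.4, -0.4]
op [151.3, -121.3, 66.5, 89.6] [151.3, -121.3, 66.5, -0.4]
```

View pics/w3.png

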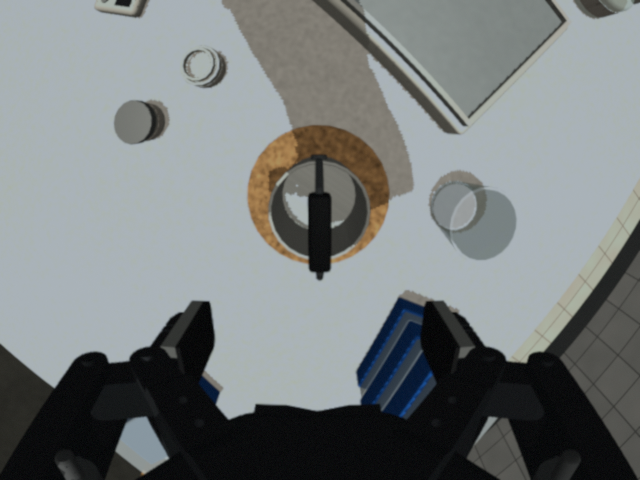

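```bash
cat >> h.py <<'E'
def wz(c,u,v,z):
    K=np.array(c['camera_matrix']); x=(u-K[0,2])/K[0,0]; y=(v-K[1,2])/K[1,1]; r=np.hypot(x,y); s=np.sinc(r/np.pi)
    q=c['rotation']; d=R.from_quat([q[1],q[2],q[3],q[0]]).apply([x*s,y*s,np.cos(r)]); o=np.array(c['origin'])
    return np.round(o+d*(z-o[2])/d[2],4)
E
python3 - <<'E'
from h import *
c=camera('wrist')
print('A',wz(c,134,121,.044),'open',wz(c,201,66,.04),'can',wz(c,319,232,.168),'rim',wz(c,319,209,.095))
o=get_obs()
print(to(np.r_[wz(c,134,121,.044)[:2],.12],171))
E
```

```text
A [ 0.4041 -0.2951  0.044 ] open [ 0.4372 -0.2106  0.04  ] can [ 0.612 -0.257  0.168] rim [ 0.6122 -0.2567  0.095 ]
[92.0, -190.8, 146.1, -46.4]
```

>>> jog_arm(targets=[[[18,-37,0,-7],[36,-74,0,-14],[54,-111,20,-21],[72,-148,50,-28],[92,-190,85,-36],[92,-190,110,-43],[92,-190,126,-46],[92,-190,126,-46]]])

```text
time: 7.18
tcp_pos: [0.402, -0.2926, 0.1351]
orientation: [-0.003, 0.081, 0.997, 0.003]
ft_force: [-0.7, 0.8, -0.7]
width: 0.0858
gripper_force: 0.0
```

>>> jog_arm(targets=[[[0,0,0,0],[0,0,0,0]]])

```text
time: 7.35
tcp_pos: [0.4063, -0.2954, 0.1426]
orientation: [0.001, 0.083, 0.997, -0.0]
ft_force: [-0.5, -0.5, 0.6]
width: 0.0858
gripper_force: 0.0
```

```bash
python3 - <<'E'
from h import *
c=snap('wrist','w4.png'); o=get_obs(); print(np.round(o['tcp_pos'],4),psi_of(o))
import pickle; pickle.dump(c,open('w4.pkl','wb'))
E
```

```text
[ 0.4067 -0.2957  0.1431] 170.56203137328237
```

View pics/w4.png

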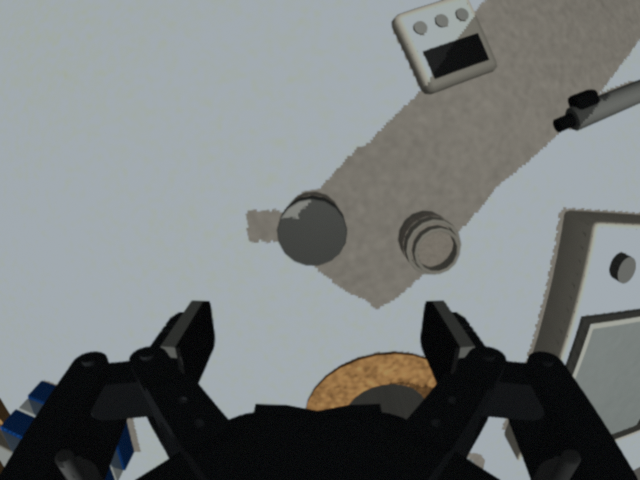

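Pot A cap centre at (313,229), open pot's neck at (436,248).

```bash
python3 - <<'E'
from h import *
import pickle; c=pickle.load(open('w4.pkl','rb'))
A=wz(c,313,229,.044); B=wz(c,436,248,.04); print(A,B,to([A[0],A[1],.014],171))
print(wz(c,313+35,229,.044)-wz(c,313-35,229,.044))
E
```

```text
[ 0.3987 -0.2971  0.044 ] [ 0.4279 -0.2129  0.04  ] [7.9, -2.5, 129.1, -0.4]
[0.0078 0.0464 0.    ]
```

>>> jog_arm(targets=[[[8,-2,20,0],[8,-2,55,0],[8,-2,90,0],[8,-2,115,0],[8,-2,128,0],[8,-2,128,0],[8,-2,128,0]]])

```text
time: 7.98
tcp_pos: [0.3982, -0.2962, 0.0144]
orientation: [0.0, 0.082, 0.997, -0.0]
ft_force: [-0.4, -1.2, 0.1]
width: 0.0855
gripper_force: 0.0
```

>>> jog_arm(targets=[[[0,0,0,0],[0,0,0,0],[0,0,0,0],[0,0,0,0],[0,0,0,0],[0,0,0,0],[0,0,0,0]]], jaw=0, force=30)

```text
time: 8.57
tcp_pos: [0.3982, -0.2967, 0.0149]
orientation: [0.001, 0.082, 0.997, -0.001]
ft_force: [-0.5, 0.9, 6.7]
width: 0.0469
gripper_force: 29.9
```

>>> jog_arm(targets=[[[0,0,-15,0],[0,0,-40,0],[0,0,-75,0],[0,0,-110,0],[0,0,-130,0],[0,0,-130,0],[0,0,-130,0]]])

```text
time: 9.15
tcp_pos: [0.398, -0.2967, 0.1449]
orientation: [0.001, 0.082, 0.997, -0.001]
ft_force: [0.2, 0.1, -1.5]
width: 0.0467
gripper_force: 31.0
```

```bash
python3 - <<'E'
from h import *
o=get_obs(); print(np.round(o['tcp_pos'],4),psi_of(o)); print(to([.646,-.0575,.13],171))
c=snap('wrist','w5.png')
E
```

```text
[ 0.398  -0.2967  0.1449] 170.62868708211082
[-205.7, 276.4, 14.8, -0.4]
```

View pics/w5.png

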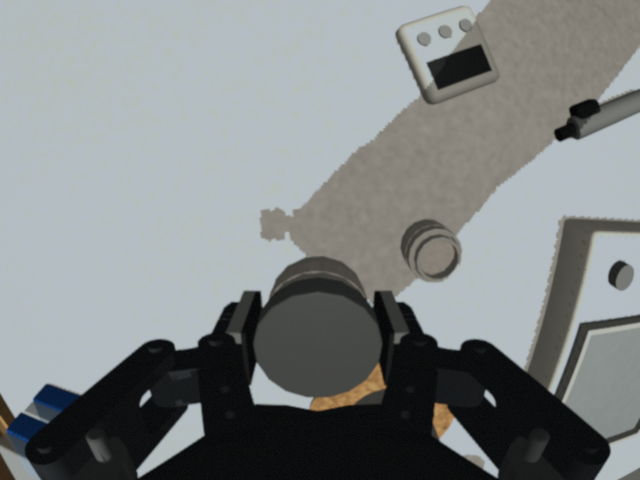

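>>> jog_arm(targets=[[[-10,15,-35,0],[-30,45,-45,0],[-55,75,-45,0],[-80,107,-45,0],[-105,140,-45,0],[-130,173,-45,0],[-153,206,-45,0],[-175,236,-45,0]]])

```text
time: 9.87
tcp_pos: [0.6089, -0.089, 0.1861]
orientation: [-0.001, 0.081, 0.997, 0.0]
ft_force: [0.0, -1.7, 0.1]
width: 0.0468
gripper_force: 31.3
```

>>> jog_arm(targets=[[[-20,26,0,0],[-31,40,10,0],[-31,40,35,0],[-31,40,60,0],[-31,40,80,0],[-31,40,80,0],[-31,40,80,0]]])

```text
time: 10.45
tcp_pos: [0.6438, -0.0565, 0.1059]
orientation: [-0.002, 0.082, 0.997, 0.0]
ft_force: [0.3, -0.9, 0.1]
width: 0.0472
gripper_force: 31.3
```

```bash
python3 - <<'E'
from h import *
o=get_obs(); print(np.round(o['tcp_pos'],4),psi_of(o)); print(to([.646,-.0575,.0755],171))
E
```

```text
[ 0.6438 -0.0565  0.1059] 170.631559701241
[-2.5, -0.6, 30.4, -0.4]
```

>>> jog_arm(targets=[[[-2.5,0,15,0],[-2.5,0,25,0],[-2.5,0,29,0],[-2.5,0,30,0],[-2.5,0,30,0]]])

```text
time: 10.87
tcp_pos: [0.6479, -0.0574, 0.0785]
orientation: [-0.0, 0.082, 0.997, -0.0]
ft_force: [-1.2, 0.6, -0.8]
width: 0.0471
gripper_force: 31.3
```

>>> jog_arm(targets=[[[0,0,0,0],[0,0,0,0],[0,0,0,0],[0,0,0,0],[0,0,0,0]]], jaw=0.7)

```text
time: 11.28
tcp_pos: [0.6482, -0.0575, 0.0786]
orientation: [0.0, 0.082, 0.997, -0.0]
ft_force: [0.3, 0.3, 0.8]
width: 0.0598
gripper_force: 0.0
```

>>> jog_arm(targets=[[[0,0,-10,0],[0,0,-30,0],[0,0,-60,0],[0,0,-95,0],[0,0,-125,0],[0,0,-125,0],[0,0,-125,0]]])

```text
time: 11.87
tcp_pos: [0.6493, -0.0578, 0.2065]
orientation: [0.002, 0.082, 0.997, -0.001]
ft_force: [0.0, 0.1, -0.6]
width: 0.0596
gripper_force: 0.0
```

>>> jog_arm(targets=[[[20,-20,0,0],[48,-48,0,0],[76,-76,0,0],[104,-104,0,0],[132,-131,0,0],[158,-157,0,0],[180,-179,0,0],[190,-189,10,0]]], jaw=1)

```text
time: 12.53
tcp_pos: [0.4275, -0.2147, 0.1938]
orientation: [0.0, 0.083, 0.997, -0.001]
ft_force: [0.3, 0.2, 0.0]
width: 0.0852
gripper_force: 0.0
```

>>> jog_arm(targets=[[[0,0,30,0],[0,0,60,0],[0,0,60,0],[0,0,60,0]]])

```text
time: 12.87
tcp_pos: [0.4285, -0.2119, 0.1317]
orientation: [-0.002, 0.082, 0.997, 0.001]
ft_force: [0.3, 0.1, 0.8]
width: 0.0854
gripper_force: 0.0
```

```bash
python3 - <<'E'
from h import *
import pickle
o=get_obs(); print(np.round(o['tcp_pos'],4),psi_of(o)); print(to([.428,-.213,.005],171))
c=snap('wrist','w6.png'); pickle.dump(c,open('w6.pkl','wb'))
E
```

```text
[ 0.4285 -0.2119  0.1317] 170.63079323947895
[-0.2, -1.5, 126.7, -0.4]
```

View pics/w6.png

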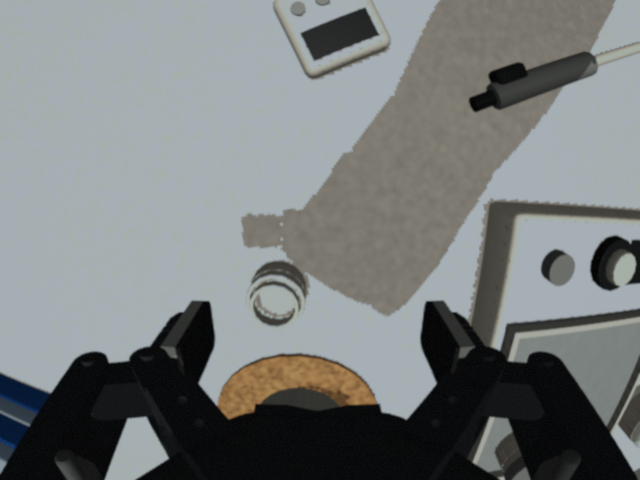

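The open pot has been knocked aside: its neck is now at (277,298), so recompute.

```bash
python3 - <<'E'
from h import *
import pickle
c=pickle.load(open('w6.pkl','rb')); B=wz(c,277,298,.04); print(B,to([B[0],B[1],.005],171),'start',wz(c,617,266,.077))
E
```

```text
[ 0.4635 -0.246   0.04  ] [-39.1, -27.5, 128.5, -0.4] start [0.4717 0.0054 0.077 ]
```

>>> jog_arm(targets=[[[-25,-18,0,0],[-39,-27.5,20,0],[-39,-27.5,55,0],[-39,-27.5,90,0],[-39,-27.5,115,0],[-39,-27.5,127,0],[-39,-27.5,127,0],[-39,-27.5,127,0]]])

```text
time: 13.58
tcp_pos: [0.4646, -0.247, 0.0079]
orientation: [0.001, 0.081, 0.997, -0.0]
ft_force: [-1.1, -0.0, -0.2]
width: 0.0852
gripper_force: 0.0
```

>>> jog_arm(targets=[[[0,0,0,0],[0,0,0,0],[0,0,0,0],[0,0,0,0],[0,0,0,0],[0,0,0,0],[0,0,0,0]]], jaw=0, force=25)

```text
time: 14.17
tcp_pos: [0.4646, -0.2472, 0.008]
orientation: [0.001, 0.082, 0.997, -0.001]
ft_force: [-0.3, 2.4, 7.1]
width: 0.0437
gripper_force: 24.7
```

>>> jog_arm(targets=[[[0,0,-15,0],[0,0,-40,0],[0,0,-80,0],[0,0,-120,0],[0,0,-160,0],[0,0,-190,0],[0,0,-195,0],[0,0,-195,0]]])

```text
time: 14.83
tcp_pos: [0.4649, -0.2475, 0.2044]
orientation: [0.002, 0.082, 0.997, -0.002]
ft_force: [-0.1, -0.1, -0.7]
width: 0.0437
gripper_force: 25.8
```

Gripped by the body (43.7 mm). Carry to the waste box.

>>> jog_arm(targets=[[[-2,20,0,0],[-6,58,0,0],[-10,97,0,0],[-14,136,0,0],[-18,175,0,0],[-22,214,0,0],[-26,253,0,0],[-30,292,0,0]]])

```text
time: 15.5
tcp_pos: [0.5403, 0.0389, 0.1995]
orientation: [-0.001, 0.082, 0.997, 0.0]
ft_force: [1.3, -0.5, -0.1]
width: 0.0438
gripper_force: 25.8
```

>>> jog_arm(targets=[[[-4,39,0,0],[-8,78,0,0],[-12,117,0,0],[-16,156,0,0],[-20,190,0,0],[-23,220,0,0],[-24,234,0,0],[-24,234,0,0]]])

```text
time: 16.17
tcp_pos: [0.6018, 0.2666, 0.1985]
orientation: [-0.001, 0.08, 0.997, -0.0]
ft_force: [0.2, -0.6, -0.1]
width: 0.0437
gripper_force: 25.8
```

```bash
python3 - <<'E'
from h import *
o=get_obs(); print(np.round(o['tcp_pos'],4),psi_of(o)); print(to([.603,.263,.05],171))
c=snap('top','t2.png'); cv2.imwrite('pics/t2c.png',cv2.resize(c['color'][170:350,120:480],(800,400),interpolation=cv2.INTER_CUBIC))
E
```

```text
[0.6018 0.2666 0.1985] 170.81669821363025
[-2.2, -3.2, 148.5, -0.2]
```

View pics/t2c.png

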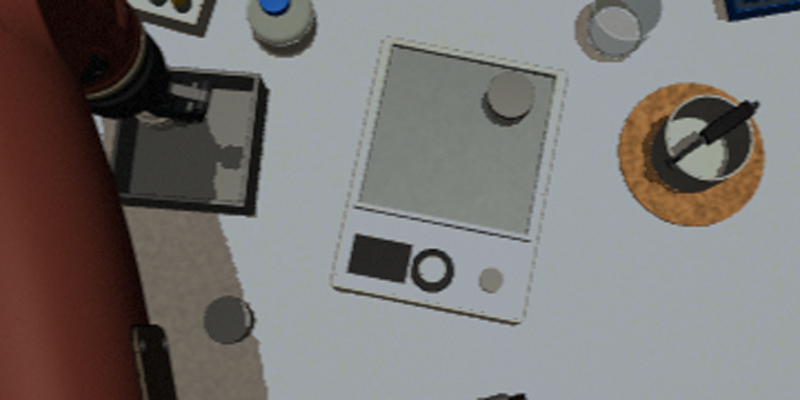

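The pot is in the tray at crop (510,97), the canister on the mat, and the open pot held above the box. Lower and release it, then go over the next pot.

>>> jog_arm(targets=[[[-2,-3,30,0],[-2,-3,65,0],[-2,-3,100,0],[-2,-3,135,0],[-2,-3,158,0],[-2,-3,165,0],[-2,-3,165,0],[-2,-3,165,0]]])

```text
time: 16.88
tcp_pos: [0.6044, 0.2598, 0.0371]
orientation: [0.0, 0.082, 0.997, -0.0]
ft_force: [0.1, -0.6, 1.3]
width: 0.0437
gripper_force: 25.8
```

>>> jog_arm(targets=[[[0,0,0,0],[0,0,0,0],[0,0,0,0],[0,0,0,0],[0,0,0,0]]], jaw=0.7)

```text
time: 17.3
tcp_pos: [0.6045, 0.2606, 0.0369]
orientation: [0.0, 0.082, 0.997, 0.0]
ft_force: [-0.4, 0.4, 0.4]
width: 0.0599
gripper_force: 0.0
```

>>> jog_arm(targets=[[[0,0,-15,0],[0,0,-45,0],[0,0,-80,0],[0,0,-118,0],[0,0,-150,0],[0,0,-165,0],[0,0,-165,0]]])

```text
time: 17.88
tcp_pos: [0.6062, 0.261, 0.2068]
orientation: [0.004, 0.082, 0.997, 0.001]
ft_force: [0.2, 0.5, 0.4]
width: 0.0597
gripper_force: 0.0
```

>>> jog_arm(targets=[[[20,-8,0,0],[50,-22,0,0],[85,-37,0,0],[120,-52,10,0],[150,-65,30,0],[165,-72,50,0],[169,-74,60,0],[169,-74,60,0]]], jaw=1)

```text
time: 18.55
tcp_pos: [0.4226, 0.2145, 0.1381]
orientation: [-0.002, 0.082, 0.997, -0.001]
ft_force: [0.1, -0.1, -0.6]
width: 0.0851
gripper_force: 0.0
```

>>> jog_arm(targets=[[[0,0,0,0],[0,0,0,0]]])

```text
time: 18.72
tcp_pos: [0.4261, 0.2151, 0.1418]
orientation: [0.0, 0.082, 0.997, 0.0]
ft_force: [-0.2, 0.3, 0.0]
width: 0.0851
gripper_force: 0.0
```

```bash
cat > w.py <<'E'
from h import *
import sys,pickle
o=get_obs(); print(np.round(o['tcp_pos'],4),psi_of(o))
c=snap('wrist',sys.argv[1]+'.png'); pickle.dump(c,open(sys.argv[1]+'.pkl','wb'))
hsv=cv2.cvtColor(c['color'],cv2.COLOR_BGR2HSV); g=cv2.GaussianBlur(c['color'],(5,5),0).max(2)
m=np.zeros(g.shape,np.uint8)
for T in range(70,180,6):
    n,l,st,ce=cv2.connectedComponentsWithStats((g<T).astype(np.uint8))
    for i in range(1,n):
        x,y,w,h,a=st[i]
        if 35<w<120 and 0.8<w/h<1.25 and .68<a/(w*h)<.86 and y+h<330:
            k=(l==i).astype(np.uint8); cs,_=cv2.findContours(k,0,2); (u,v),r=cv2.minEnclosingCircle(cs[0])
            if a/(np.pi*r*r)>.85: print(T,round(u),round(v),round(r),wz(c,u,v,.044)[:2],'diam',np.round(np.linalg.norm(wz(c,u+r,v,.044)-wz(c,u-r,v,.044)),3))
E
python3 w.py w7
```

```text
[0.4261 0.2151 0.1418] 170.62958201908188
82 329 230 36 [0.4205 0.2239] diam 0.048
88 328 230 36 [0.4205 0.2236] diam 0.049
94 329 230 37 [0.4207 0.2239] diam 0.049
100 330 230 37 [0.4205 0.2243] diam 0.05
106 328 230 37 [0.4207 0.2236] diam 0.05
112 329 230 38 [0.4207 0.2239] diam 0.051
118 329 230 38 [0.4205 0.2239] diam 0.051
124 330 230 39 [0.4206 0.2246] diam 0.052
```

View pics/w7.png

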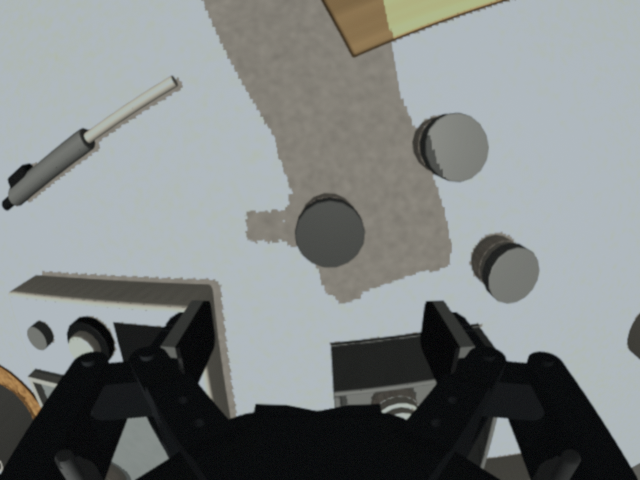

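Caps at (329,230), (458,147), (510,271); the open pot lies in the box. Grip the first of these and carry it to the far-left tray slot.

>>> jog_arm(targets=[[[7,7.5,20,0],[7,7.5,55,0],[7,7.5,90,0],[7,7.5,115,0],[7,7.5,127,0],[7,7.5,127,0],[7,7.5,127,0]]])

```text
time: 19.35
tcp_pos: [0.4203, 0.2236, 0.0152]
orientation: [0.0, 0.082, 0.997, 0.0]
ft_force: [1.0, 0.4, 0.7]
width: 0.0856
gripper_force: 0.0
```

>>> jog_arm(targets=[[[0,0,0,0],[0,0,0,0],[0,0,0,0],[0,0,0,0],[0,0,0,0],[0,0,0,0],[0,0,0,0]]], jaw=0, force=30)

```text
time: 19.93
tcp_pos: [0.4208, 0.2237, 0.0159]
orientation: [0.001, 0.082, 0.997, 0.0]
ft_force: [-1.6, -0.0, 6.7]
width: 0.047
gripper_force: 29.9
```

>>> jog_arm(targets=[[[0,0,-15,0],[0,0,-40,0],[0,0,-78,0],[0,0,-115,0],[0,0,-145,0],[0,0,-155,0],[0,0,-155,0],[0,0,-155,0]]])

```text
time: 20.6
tcp_pos: [0.4198, 0.2235, 0.169]
orientation: [0.0, 0.082, 0.997, 0.0]
ft_force: [-0.8, 0.2, -1.5]
width: 0.0473
gripper_force: 31.0
```

```bash
python3 - <<'E'
from h import *
import pickle
o=get_obs(); print(np.round(o['tcp_pos'],4),psi_of(o)); print(to([.659,.0255,.13],171))
c=pickle.load(open('w7.pkl','rb')); print('P2',wz(c,458,147,.044),'P1',wz(c,510,271,.044))
E
```

```text
[0.4198 0.2235 0.169 ] 170.63538663370352
[-268.2, -156.5, 39.1, -0.4]
P2 [0.3776 0.3186 0.044 ] P1 [0.475  0.3564 0.044 ]
```

>>> jog_arm(targets=[[[-15,-9,-20,0],[-45,-26,-20,0],[-80,-46,-20,0],[-115,-67,-20,0],[-150,-87,-20,0],[-185,-108,-20,0],[-218,-127,-20,0],[-245,-143,-20,0]]])

```text
time: 21.27
tcp_pos: [0.6387, 0.0405, 0.1859]
orientation: [-0.002, 0.082, 0.997, -0.0]
ft_force: [0.7, 1.3, -0.6]
width: 0.0472
gripper_force: 31.1
```

>>> jog_arm(targets=[[[-18,-10,0,0],[-23,-13.5,15,0],[-23,-13.5,45,0],[-23,-13.5,75,0],[-23,-13.5,95,0],[-23,-13.5,105,0],[-23,-13.5,107,0],[-23,-13.5,107,0]]])

```text
time: 21.93
tcp_pos: [0.6577, 0.0256, 0.081]
orientation: [-0.001, 0.082, 0.997, 0.0]
ft_force: [-1.2, 0.3, -0.5]
width: 0.047
gripper_force: 31.1
```

```bash
python3 - <<'E'
from h import *
o=get_obs(); print(np.round(o['tcp_pos'],4),psi_of(o)); print(to([.659,.0255,.0765],171))
E
```

```text
[0.6577 0.0256 0.081 ] 170.63621613895467
[-1.3, 0.1, 4.5, -0.4]
```

>>> jog_arm(targets=[[[-1,0,2,0],[-1,0,4,0],[-1,0,4,0]]])

```text
time: 22.18
tcp_pos: [0.6603, 0.0252, 0.0792]
orientation: [0.001, 0.082, 0.997, -0.0]
ft_force: [-0.9, -0.1, -0.9]
width: 0.0466
gripper_force: 31.1
```

>>> jog_arm(targets=[[[0,0,0,0],[0,0,0,0],[0,0,0,0],[0,0,0,0],[0,0,0,0]]], jaw=0.7)

```text
time: 22.6
tcp_pos: [0.6596, 0.0253, 0.0784]
orientation: [0.0, 0.082, 0.997, -0.0]
ft_force: [-0.1, 0.6, -0.2]
width: 0.0596
gripper_force: 0.0
```

>>> jog_arm(targets=[[[0,0,-10,0],[0,0,-30,0],[0,0,-60,0],[0,0,-95,0],[0,0,-125,0],[0,0,-125,0],[0,0,-125,0]]])

```text
time: 23.18
tcp_pos: [0.6609, 0.0251, 0.2066]
orientation: [0.002, 0.082, 0.997, -0.0]
ft_force: [-0.2, -0.0, -0.5]
width: 0.0596
gripper_force: 0.0
```

>>> jog_arm(targets=[[[16,12,0,0],[44,33,0,0],[74,55,0,0],[105,78,0,0],[136,101,0,0],[168,125,0,0],[199,149,0,0],[230,172,0,0]]], jaw=1)

```text
time: 23.85
tcp_pos: [0.4585, 0.2334, 0.202]
orientation: [-0.001, 0.082, 0.997, -0.0]
ft_force: [0.1, 0.7, 0.8]
width: 0.0856
gripper_force: 0.0
```

>>> jog_arm(targets=[[[30,22,0,0],[60,45,15,0],[85,64,35,0],[95,71,55,0],[95,71,60,0],[95,71,60,0],[95,71,60,0],[95,71,60,0]]])

```text
time: 24.52
tcp_pos: [0.3796, 0.3174, 0.1441]
orientation: [0.001, 0.082, 0.997, 0.0]
ft_force: [1.1, 0.6, 0.4]
width: 0.0857
gripper_force: 0.0
```

```bash
python3 w.py w8; python3 -c "
from h import *
print(to([.3776,.3186,.014],171))"
```

```text
[0.3796 0.3174 0.1441] 170.55731875659438
76 318 230 36 [0.3737 0.3192] diam 0.048
82 319 230 36 [0.3738 0.3194] diam 0.049
88 318 230 36 [0.3738 0.319 ] diam 0.049
94 319 230 37 [0.3737 0.3196] diam 0.05
100 320 230 37 [0.3739 0.32  ] diam 0.05
106 319 230 37 [0.3739 0.3193] diam 0.051
112 318 230 38 [0.374  0.3192] diam 0.052
118 322 230 40 [0.3743 0.3214] diam 0.054
[2.5, 0.7, 130.2, -0.5]
```

>>> jog_arm(targets=[[[6,1.5,20,0],[6,1.5,55,0],[6,1.5,90,0],[6,1.5,117,0],[6,1.5,129,0],[6,1.5,129,0],[6,1.5,129,0]]])

```text
time: 25.15
tcp_pos: [0.3736, 0.3203, 0.0153]
orientation: [0.0, 0.082, 0.997, 0.0]
ft_force: [0.3, 2.0, 1.3]
width: 0.0854
gripper_force: 0.0
```

>>> jog_arm(targets=[[[0,0,0,0],[0,0,0,0],[0,0,0,0],[0,0,0,0],[0,0,0,0],[0,0,0,0],[0,0,0,0]]], jaw=0)

```text
time: 25.73
tcp_pos: [0.3739, 0.3209, 0.0159]
orientation: [0.001, 0.082, 0.997, 0.001]
ft_force: [-0.2, -0.9, 6.5]
width: 0.0471
gripper_force: 29.8
```

>>> jog_arm(targets=[[[0,0,-15,0],[0,0,-40,0],[0,0,-78,0],[0,0,-115,0],[0,0,-150,0],[0,0,-175,0],[0,0,-175,0],[0,0,-175,0]]])

```text
time: 26.4
tcp_pos: [0.3738, 0.3209, 0.1912]
orientation: [0.002, 0.082, 0.997, 0.001]
ft_force: [0.2, 0.0, -0.9]
width: 0.0474
gripper_force: 31.0
```

>>> jog_arm(targets=[[[-14,-14,0,0],[-38,-38,0,0],[-64,-64,0,0],[-90,-90,0,0],[-117,-117,0,0],[-144,-144,0,0],[-171,-171,0,0],[-197,-196,0,0]]])

```text
time: 27.07
tcp_pos: [0.5354, 0.093, 0.1875]
orientation: [-0.001, 0.082, 0.997, -0.0]
ft_force: [0.8, 0.4, 0.4]
width: 0.0467
gripper_force: 31.1
```

>>> jog_arm(targets=[[[-22,-22,0,0],[-40,-40,0,0],[-48,-48,20,0],[-48,-48,50,0],[-48,-48,80,0],[-48,-48,98,0],[-48,-48,98,0],[-48,-48,98,0]]])

```text
time: 27.73
tcp_pos: [0.5732, 0.04, 0.0895]
orientation: [-0.002, 0.082, 0.997, 0.0]
ft_force: [0.4, 0.5, 0.3]
width: 0.0468
gripper_force: 31.1
```

```bash
python3 -c "
from h import *
print(get_obs()['tcp_pos'],to([.576,.0385,.077],171))"
```

```text
[0.57324444 0.04002482 0.08948287] [-3.0, -1.1, 12.5, -0.4]
```

>>> jog_arm(targets=[[[-3,-1,6,0],[-3,-1,10,0],[-3,-1,11.5,0],[-3,-1,11.5,0]]])

```text
time: 28.07
tcp_pos: [0.5778, 0.0383, 0.08]
orientation: [0.0, 0.082, 0.997, -0.0]
ft_force: [0.8, 0.1, -0.1]
width: 0.0471
gripper_force: 31.1
```

>>> jog_arm(targets=[[[0,0,0,0],[0,0,0,0],[0,0,0,0],[0,0,0,0],[0,0,0,0]]], jaw=0.7)

```text
time: 28.48
tcp_pos: [0.5777, 0.0383, 0.0799]
orientation: [0.0, 0.082, 0.997, -0.0]
ft_force: [-0.4, -0.1, 0.5]
width: 0.0599
gripper_force: 0.0
```

>>> jog_arm(targets=[[[0,0,-10,0],[0,0,-30,0],[0,0,-60,0],[0,0,-95,0],[0,0,-125,0],[0,0,-125,0],[0,0,-125,0]]])

```text
time: 29.07
tcp_pos: [0.5789, 0.0381, 0.2077]
orientation: [0.002, 0.082, 0.997, -0.0]
ft_force: [-0.5, -0.6, -1.0]
width: 0.0597
gripper_force: 0.0
```

>>> jog_arm(targets=[[[8,15,0,0],[22,43,0,0],[38,75,0,0],[54,107,0,0],[71,139,0,0],[88,172,0,0],[105,205,0,0],[120,235,0,0]]], jaw=1)

```text
time: 29.73
tcp_pos: [0.4958, 0.2914, 0.2036]
orientation: [-0.001, 0.081, 0.997, -0.0]
ft_force: [1.1, 0.4, -0.8]
width: 0.0857
gripper_force: 0.0
```

>>> jog_arm(targets=[[[16,31,0,0],[27,53,20,0],[31,62,45,0],[31,62,60,0],[31,62,60,0],[31,62,60,0]]])

```text
time: 30.23
tcp_pos: [0.4758, 0.3554, 0.1433]
orientation: [-0.001, 0.082, 0.997, -0.001]
ft_force: [0.1, 0.7, 1.4]
width: 0.0852
gripper_force: 0.0
```

```bash
python3 w.py w9; python3 -c "
from h import *
print(to([.475,.356,.014],171))"
```

```text
[0.4758 0.3554 0.1433] 170.64822994628247
82 327 239 36 [0.4765 0.362 ] diam 0.049
88 327 239 36 [0.4765 0.3618] diam 0.049
94 328 239 37 [0.4765 0.3628] diam 0.05
100 327 239 37 [0.4765 0.362 ] diam 0.05
106 327 239 37 [0.4765 0.3618] diam 0.051
112 329 239 38 [0.4765 0.3633] diam 0.052
118 328 239 38 [0.4764 0.3623] diam 0.052
[1.8, 0.2, 130.8, -0.4]
```

>>> jog_arm(targets=[[[0,6.5,20,0],[0,6.5,55,0],[0,6.5,90,0],[0,6.5,117,0],[0,6.5,128,0],[0,6.5,128,0],[0,6.5,128,0]]])

```text
time: 30.87
tcp_pos: [0.4789, 0.3623, 0.0183]
orientation: [0.001, 0.082, 0.997, 0.0]
ft_force: [-0.6, -0.4, 0.3]
width: 0.0853
gripper_force: 0.0
```

>>> jog_arm(targets=[[[0,0,0,0],[0,0,0,0],[0,0,0,0],[0,0,0,0],[0,0,0,0],[0,0,0,0],[0,0,0,0]]], jaw=0)

```text
time: 31.45
tcp_pos: [0.4792, 0.3628, 0.0187]
orientation: [0.001, 0.082, 0.997, 0.001]
ft_force: [-0.6, -0.1, 7.1]
width: 0.0469
gripper_force: 29.9
```

>>> jog_arm(targets=[[[0,0,-15,0],[0,0,-40,0],[0,0,-78,0],[0,0,-115,0],[0,0,-150,0],[0,0,-175,0],[0,0,-175,0],[0,0,-175,0]]])

```text
time: 32.12
tcp_pos: [0.4791, 0.3629, 0.1941]
orientation: [0.002, 0.082, 0.997, 0.001]
ft_force: [-0.2, 0.7, -1.2]
width: 0.0472
gripper_force: 31.0
```

>>> jog_arm(targets=[[[-7,-18,0,0],[-20,-50,0,0],[-33,-84,0,0],[-47,-119,0,0],[-60,-154,0,0],[-74,-189,0,0],[-88,-225,0,0],[-102,-260,0,0]]])

```text
time: 32.78
tcp_pos: [0.5356, 0.0874, 0.1903]
orientation: [-0.001, 0.082, 0.997, -0.0]
ft_force: [0.9, 0.3, -0.8]
width: 0.0468
gripper_force: 31.1
```

>>> jog_arm(targets=[[[-14,-35,0,0],[-27,-70,0,0],[-40,-102,0,0],[-48,-121,0,0],[-50,-127,15,0],[-50,-127,45,0],[-50,-127,60,0],[-50,-127,60,0]]])

```text
time: 33.45
tcp_pos: [0.562, -0.0436, 0.1262]
orientation: [-0.004, 0.082, 0.997, 0.001]
ft_force: [-0.3, 0.7, -1.9]
width: 0.0467
gripper_force: 31.1
```

```bash
python3 -c "
from h import *
print(get_obs()['tcp_pos'],to([.563,-.0445,.077],171))"
```

```text
[ 0.56196061 -0.04362011  0.12624016] [-1.6, -0.8, 49.2, -0.4]
```

>>> jog_arm(targets=[[[-1,-1,20,0],[-1,-1,35,0],[-1,-1,43,0],[-1,-1,47,0],[-1,-1,47,0],[-1,-1,47,0]]])

```text
time: 33.95
tcp_pos: [0.5661, -0.0454, 0.0855]
orientation: [0.0, 0.082, 0.997, -0.0]
ft_force: [-0.4, -1.0, 0.1]
width: 0.0472
gripper_force: 31.1
```

>>> jog_arm(targets=[[[0,0,0,0],[0,0,0,0],[0,0,0,0],[0,0,0,0],[0,0,0,0]]], jaw=0.7)

```text
time: 34.37
tcp_pos: [0.566, -0.0455, 0.085]
orientation: [0.0, 0.082, 0.997, -0.0]
ft_force: [0.6, 1.6, 0.6]
width: 0.0597
gripper_force: 0.0
```

>>> jog_arm(targets=[[[0,0,-10,0],[0,0,-30,0],[0,0,-60,0],[0,0,-90,0],[0,0,-110,0],[0,0,-110,0],[0,0,-110,0]]])

```text
time: 34.95
tcp_pos: [0.5667, -0.0457, 0.1968]
orientation: [0.002, 0.082, 0.997, -0.0]
ft_force: [0.6, -0.3, -1.0]
width: 0.0596
gripper_force: 0.0
```

>>> jog_arm(targets=[[[0,0,0,0],[0,0,0,0],[0,0,0,0],[0,0,0,0],[0,0,0,0],[0,0,0,0]]], jaw=0)

```text
time: 35.45
tcp_pos: [0.5657, -0.0453, 0.1944]
orientation: [-0.0, 0.082, 0.997, 0.0]
ft_force: [-0.0, -0.5, -0.5]
width: 0.0003
gripper_force: 0.0
```

```bash
python3 - <<'E'
from h import *
o=get_obs(); print(np.round(o['tcp_pos'],4),o['width']); print(to([.474,.013,.15],171))
s=snap('scene','s9.png'); cv2.imwrite('pics/s9c.png',cv2.resize(s['color'][130:430,150:550],(800,600),interpolation=cv2.INTER_CUBIC))
E
```

```text
[ 0.5657 -0.0453  0.1944] 0.000257520039023676
[99.9, 42.6, 44.4, -0.4]
```

View pics/s9c.png

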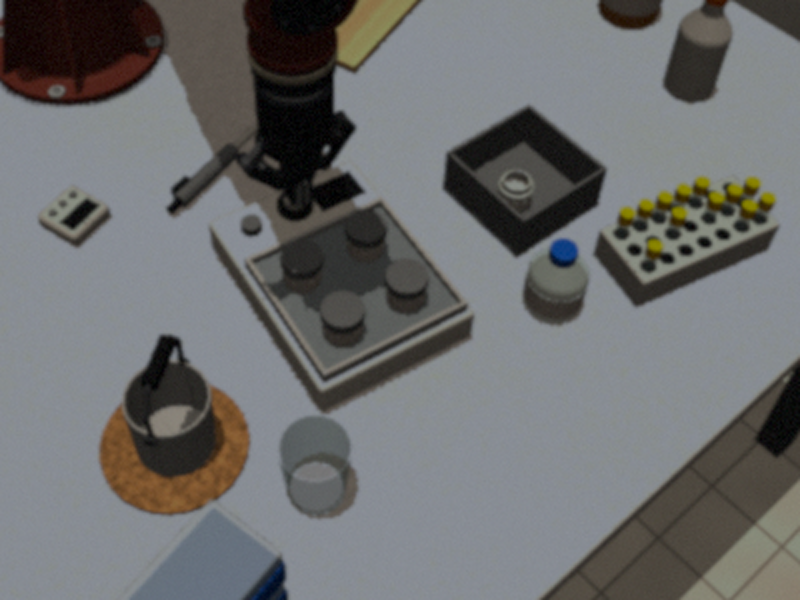

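All four capped pots stand in the tray, the open pot lies in the waste box and the canister is upright on the mat. Now the button.

>>> jog_arm(targets=[[[25,11,0,0],[60,26,15,0],[90,38,30,0],[100,43,42,0],[100,43,42,0],[100,43,42,0],[100,43,42,0]]])

```text
time: 36.08
tcp_pos: [0.4752, 0.0127, 0.1537]
orientation: [0.001, 0.082, 0.997, -0.0]
ft_force: [0.4, -0.2, 1.0]
width: 0.0
gripper_force: 0.0
```

```bash
python3 - <<'E'
from h import *
import pickle
o=get_obs(); print(np.round(o['tcp_pos'],4))
c=snap('wrist','w10.png'); pickle.dump(c,open('w10.pkl','wb'))
E
```

```text
[0.4752 0.0127 0.1537]
```

View pics/w10.png

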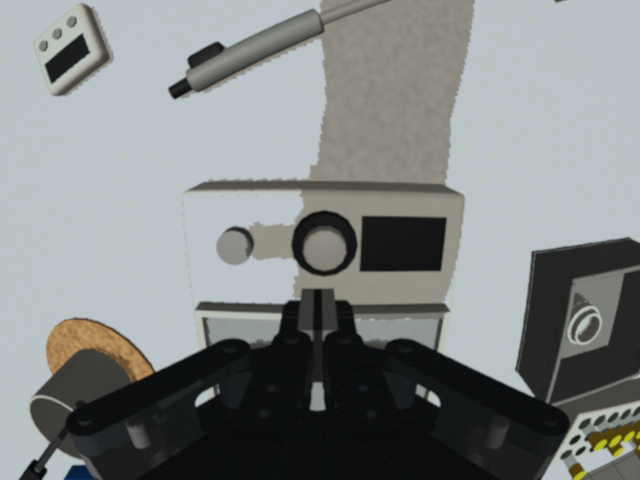

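The button top is at (325,250) in its black collar.

```bash
python3 - <<'E'
from h import *
import pickle
c=pickle.load(open('w10.pkl','rb')); B=wz(c,325,250,.077); print(B,to([B[0],B[1],.08],171))
E
```

```text
[0.4763 0.0173 0.077 ] [0.0, 4.8, 73.8, -0.4]
```

>>> jog_arm(targets=[[[0,3.5,20,0],[0,3.5,45,0],[0,3.5,60,0],[0,3.5,68,0],[0,3.5,72,0],[0,3.5,72,0],[0,3.5,72,0]]])

```text
time: 36.72
tcp_pos: [0.4755, 0.0164, 0.0818]
orientation: [0.001, 0.082, 0.997, -0.0]
ft_force: [0.3, 1.2, 0.1]
width: -0.0002
gripper_force: 0.0
```

>>> jog_arm(targets=[[[0,0,3,0],[0,0,5,0],[0,0,7,0],[0,0,8,0],[0,0,8,0],[0,0,8,0]]])

```text
time: 37.22
tcp_pos: [0.4754, 0.0166, 0.0733]
orientation: [0.001, 0.082, 0.997, -0.0]
ft_force: [3.7, -0.8, 2.5]
width: -0.0
gripper_force: 1.7
```

>>> jog_arm(targets=[[[0,0,1,0],[0,0,2,0],[0,0,3,0],[0,0,4,0],[0,0,4,0],[0,0,4,0]]])

```text
time: 37.72
tcp_pos: [0.4755, 0.0165, 0.0708]
orientation: [0.001, 0.082, 0.997, -0.0]
ft_force: [-3.9, -0.2, 20.6]
width: -0.0002
gripper_force: 10.3
```

Bottomed out at 20 N. Let go and rise.

>>> jog_arm(targets=[[[0,0,0,0],[0,0,-8,0],[0,0,-25,0],[0,0,-55,0],[0,0,-90,0],[0,0,-120,0],[0,0,-120,0],[0,0,-120,0]]])

```text
time: 38.38
tcp_pos: [0.4751, 0.0167, 0.1897]
orientation: [0.001, 0.082, 0.997, -0.0]
ft_force: [-0.2, -0.0, -1.2]
width: 0.0001
gripper_force: 0.0
```

```bash
python3 - <<'E'
from h import *
c=snap('scene','s10.png'); a=cv2.imread('pics/s9.png'); d=cv2.absdiff(a,c['color']).max(2)
for n,(x0,y0,x1,y1) in dict(tray=(272,230,388,330),waste=(370,180,455,258),mat=(195,290,280,385)).items(): print(n,(d[y0:y1,x0:x1]>40).mean().round(3))
o=get_obs(); print(o['ft_force'],o['tcp_pos'])
cv2.imwrite('pics/s10c.png',cv2.resize(c['color'][130:430,150:550],(800,600),interpolation=cv2.INTER_CUBIC))
E
```

```text
tray 0.061
waste 0.0
mat 0.0
[ 0.01344606  0.84189644 -0.56429031] [0.47435817 0.0169041  0.18814289]
```

View pics/s10c.png

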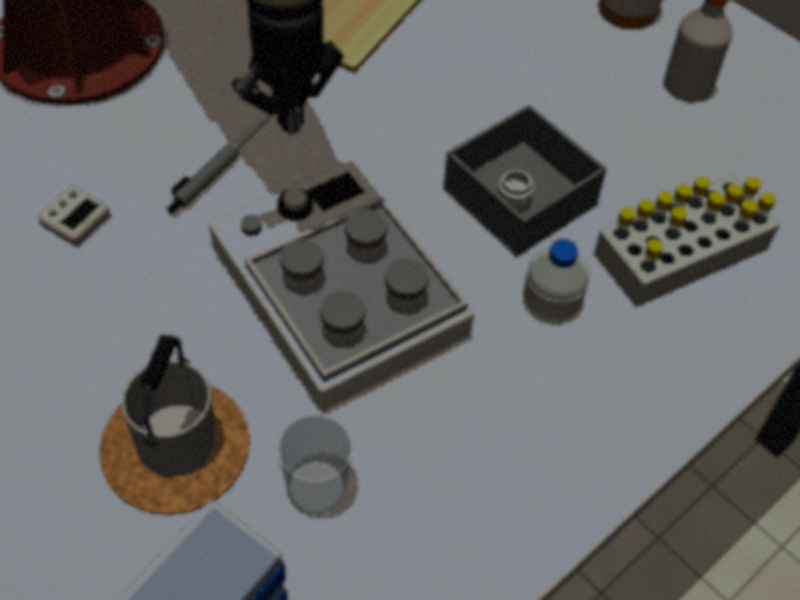

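Four capped pots stand in the tray, the open one is in the box, the canister is on the mat, and the arm is clear. Handing in.

```bash
python3 -c "
from bench import *
print(close_job())"
```

```text
the job is handed in; nothing more can be done
None
```

The job is handed in (no verdict came back): the last picture shows the canister upright on the mat, all four capped pots standing in the tray, the one open pot in the waste box and the bottle and beaker where they were; the start button was pressed to its stop and released.

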